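# Advance the dose wheel with its removable crank

### The arm

A 6-joint arm with a two-finger parallel gripper is mounted at the origin on the work surface. World frame = base frame: x ahead of the robot, y to its left, z up, the work surface at z = 0. Lengths are in m, angles in rad, forces in N, time in s.
With the tool pointing down it reaches from about 0.35 to 0.85 m from the base axis. Payload 8.1 kg.
Tool frame: the origin (TCP) lies between the finger pads; the fingertips stand 8 mm ahead of it and the grasp point (between the pads) lies 11 mm behind it (robot.tip_reach is the y of the fingertips in the tool frame, in m); y points along the fingers, z is the direction in which the jaws open and shut, and the axes are right-handed (so a half turn about y gives the same grasp; the last joint's range is limited). The gripper opens to 93 mm and grips with 3 to 60 N. Pads are 15 mm wide; open, the fingers measure 128 mm over their backs; the gripper's body (75 mm by 188 mm) begins 65 mm behind the grasp point.
Start: joints at [1.104, 0.13, 1.488, -0, 1.523, -0.085], TCP at [0.224, 0.557, 0.227] pointing down, gripper open.
Joint ranges: [-2.96, 2.96], [-0.89, 2.26], [0.02, 2.5], [-1.34, 4.48], [0, 2.73], [-2.66, 2.66]. Speed limits (rad/s): [2.39, 2.39, 2.79, 3.14, 3.14, 3.14].

### API

Orientations are given as a rotation vector (axis times angle).
In Python, from plant import robot gives the robot as it stands.
- The arm moves only by the tool carry_out, never from a script. Its argument "increments" is a list of rows, each an object with "linear": the shift along the tool's x, y, z in m, a list of three; "yaw": the turn about the tool's y in rad. A call has 1 to 5 rows; each row is the pose to reach, as a shift and turn from the pose measured when the call began, along the tool's axes at that moment; what a row does not reach only later rows make up. A row lasts 1/8 s, in which the tool goes at most 62.5 mm and 10.7 degrees, less where a joint would pass 70% of its speed; a pose out of reach is approached as far as the arm can. A call with a gripper value outside its range is refused whole. "gripper" is the opening, from 0 (shut) to 1 (fully open), set as the call begins (left out, the last holds). The fingers move at their own pace and stop on an object; "newtons" is the grip in N (left out, the last holds). Time passes only in rows, so rows that repeat a pose let the fingers close. It gives the time, the measured TCP pose, the force and the opening at its end, in the units of the state.
- robot.read_state(): the state, without advancing time (a new reading comes with each control period).
- robot.read_camera(name): name is "scene" or "top"; returns the picture (420x560x3 uint8, blue, green, red); there is no depth.
- robot.camera_params(name): a dict with "fov_y" (degrees; the focal length in pixels is half the picture's height over the tangent of half this angle, whatever the lens; pixels are square), "cx", "cy" (the principal point, pixels), "k1" (the pictures are not rectified: a ray, as slopes to the right and down, at radius r is drawn at 1 + k1 r^2 times it, then the intrinsics apply), "R" (3x3) and "t" (3): a world point X has camera coordinates R X + t. Camera axes: x right, y down, z forward; pixel columns grow to the right and rows downward; lengths in m; the calibration is good to about 2 mm. A picture is of the moment at which its call begins. camera_params takes no time and is no camera call.
- robot.close_job(): hands the job in, once; it reports no verdict.
The state is a dict: "t": time; "q": joint angles; "dq": joint speeds; "joint_torque": joint torques, N m; "tool_pos": TCP position; "orientation": TCP orientation; "force": force on the tool from outside, world axes, zero at the start; "wrist_torque": the same for the moment, N m; "opening": finger opening in m.
Only numpy, scipy, OpenCV 4.12 (cv2) and the standard library are available. Lean on these libraries where they do the work, as an engineer would, in place of code of your own. Each camera call takes 0.05 s, during which the arm holds its last target.

### The job

On the medicine dispenser, fit the loose crank fully down onto the square shaft and use it to turn the dose wheel, either way round, until the red well is lined up with the green spout. Then lift the crank off without upsetting the wheel and lay it in the white tray beside the blue cup, socket down and flat on the tray's floor, the same way up as it lay at first. Leave the cup, bottles and everything else on the bench where they are.

Things in the scene. Friction and masses are not known exactly. Their poses are not given: they have to be found in the camera images.
- crank_arm (a point): Loose steel crank, 156 mm long, about 0.35 kg, lying socket down. This point is in the middle of its flat bar's section, near the centre of mass, 36 mm above the crank's underside; x along the bar from hub to handle, z up. The bar is 16 mm wide, 12 mm high, its underside 30 mm up and open below; it is bare from 29 mm behind this point to 55 mm ahead of it.
- crank_socket (a point): Centre of the underside of the crank's hub, a 42 mm square steel block 42 mm high at one end of the bar, 50 mm behind crank_arm; the middle of the mouth of its square socket: 23.5 mm wide, 30 mm deep, sides parallel and square to the bar. Axes as crank_arm.
- crank_knob (a point): Middle of the crank's red handle, an upright sleeve 26 mm across and 44 mm tall that spins freely on its pin (so a grip that does not turn can lead it round), 120 mm from the socket's axis, 66 mm above the crank's underside; its bottom is 2 mm above the bar. Under the bar below it a 20 mm round foot ends level with the hub's underside. Axes as crank_arm.
- shaft (a point): Foot of the dispenser's square steel shaft, centred on top of the dark round collar (48 mm across, 90 mm above the table) on which a fully fitted hub rests. The square is 22 mm wide, 28 mm high (brass top 4 mm: 18 mm wide). x, y square to its flats, turning with the wheel; z up. The crank fits at any of four quarter turns, with about 0.07 rad of play each way.
- wheel (a joint): Angle of the grey dose wheel (204 mm across, top 74 mm above the table, seven 34 mm round wells, one red, six white), counter-clockwise from above; 0 (and every full turn) has the red well at the spout. It turns either way without end against steady friction (0.25 N m, 2 to 3 N at the handle) and stays where it is left.
- red_well (a point): Centre of the red well on the wheel's top, 80 mm from the shaft's axis.
- spout (a point): Point fixed on the dispenser, 80 mm from the shaft's axis toward the green spout at the rim, where the red well belongs; x points from the spout to the shaft and on to the tower.
- tower (a point): Top centre of the dispenser's fixed white tablet tower, 60 mm deep, 80 mm wide, 180 mm tall, centred 180 mm from the shaft's axis on the side opposite the spout. The bare crank swings past it, but a gripper on the handle does not: keep the gripped handle about 0.75 rad or more away from its direction.
- tray_in (a point): Centre of the inner floor (4 mm above the table) of a fixed shallow white tray, 240 mm along its x, 170 mm along its y, walls 4 mm thick, rim 14 mm above the table. The cup stands in its +y half, the -y half is free.
- cup_mid (a point): Blue medicine cup, 44 mm across, 40 mm tall, in the tray; centre, half-way up. Bystander.
- sanitizer_mid (a point): Clear pump bottle with green pump, 67 mm across, 178 mm tall; 90 mm above its underside. Bystander.
- lotion_mid (a point): White bottle with blue cap, 64 mm across, 170 mm tall; centre. Bystander.
- vial_mid (a point): Amber jar, 42 mm across, 75 mm tall; centre. Bystander.
- mug_mid (a point): White cup, 60 mm across, 70 mm tall; centre. Bystander.
- organiser_mid (a point): Blue seven-day pill organiser, 50 by 110 by 24 mm; centre. Bystander.
- scanner_mid (a point): White and grey hand scanner, 160 mm long, 60 mm tall; centre. Bystander.
Things that resemble listed ones, but are neither listed nor needed, are in the scene too. What is shaped like the part that bears crank_arm but yellow is not meant.

How it is judged:
By the outcome, as a careful person would: the job done as asked, in the order asked, and still so for the second after the job is handed in, with the robot touching nothing.
It also fails if it takes over 72 s, if anything falls off the work surface, if the arm or the gripper's body presses on something with over 40 N, if the wrist force passes 120 N, or if a joint passes its speed limit or range.

## Working session

There is one attempt and no reset: what is moved stays moved. The work goes in short steps, Python scripts to look and compute and a tool call to move; the robot and the scene stay as the last step left them, time stands still between calls to the robot, and variables do not carry over. Pictures are saved under pics/ and viewed, and the job is handed in when it is done.

Besides the shell and the picture viewer there is one more tool, called after "Emit:" by a JSON object that holds its "fn" and its "kwargs". carry_out: Moves the arm, as the interface text tells. Its arguments: {"type":"object","properties":{"increments":{"type":"array","items":{"type":"object","properties":{"linear":{"type":"array","items":{"type":"number"}},"yaw":{"type":"number"}}}},"gripper":{"type":"number"},"newtons":{"type":"number"}},"required":["increments"]}

```bash
mkdir -p pics; ls; python3 - <<'E'
from plant import robot
import cv2
for n in("scene","top"):
    cv2.imwrite(f"pics/{n}0.png",robot.read_camera(n)); print(n,robot.camera_params(n))
print(robot.read_state(), robot.tip_reach)
E
```

```text
pics
scene {'fov_y': 47.17968195086545, 'cx': 276.0845909035423, 'cy': 204.3757351466246, 'k1': -0.07101343601812471, 'R': array([[ 0.51199558,  0.85882194, -0.016894  ],
       [ 0.69597608, -0.42628016, -0.57784299],
       [-0.50346581,  0.28409523, -0.81597308]]), 't': array([-0.25593623, -0.28422352,  1.65574819])}
top {'fov_y': 50.061481456368355, 'cx': 286.9360328918332, 'cy': 213.08102455737412, 'k1': -0.08083221861002522, 'R': array([[ 0.0203637 , -0.99978474,  0.00397296],
       [-0.99402288, -0.02067232, -0.10719684],
       [ 0.1072559 , -0.00176629, -0.99422988]]), 't': array([0.00742649, 0.51101215, 1.23777808])}
{'t': 0.1, 'q': array([ 1.10362642e+00,  1.31079887e-01,  1.48914586e+00, -2.52386273e-05,
        1.52298125e+00, -8.54035092e-02]), 'dq': array([-0.0014134 , -0.00169927, -0.00130449, -0.00012947, -0.00083392,
        0.00083912]), 'joint_torque': array([ 1.30759938e-03, -5.61347902e+01, -4.93093228e+01,  7.70503096e-02,
        2.93080334e-02,  1.10718645e-06]), 'tool_pos': array([0.2233076 , 0.55637576, 0.22570922]), 'orientation': array([-1.55153034,  0.29990084, -0.2992438 ]), 'force': array([-0.28591103,  0.1530673 , -0.34647178]), 'wrist_torque': array([-0.03746438, -0.03000703, -0.09522571]), 'opening': 0.0928510960745628} 0.008
```

View pics/scene0.png

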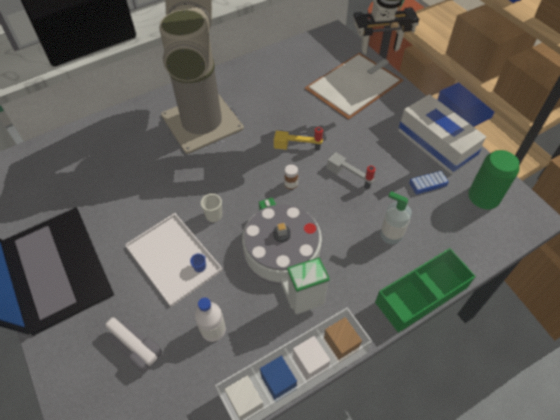

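View pics/top0.png

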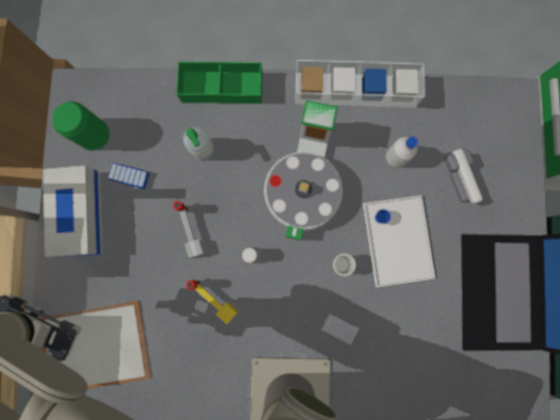

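The top view has two cranks. The grey one has its hub at about (193,248) and red knob at (179,206). The yellow one has its hub at (227,313) and knob at (192,285), and it is the decoy. The red well is at (275,181), the shaft at (304,188), the green spout at (294,232), the tower at (318,125), the tray at (400,240) and the cup at (383,216). I'll enlarge to confirm.

```bash
cat > h.py <<'E'
import numpy as np, cv2
from plant import robot
def K(n):
    p=robot.camera_params(n); f=210/np.tan(np.radians(p['fov_y']/2)); return p,f
def ray(n,uv):
    p,f=K(n); a=np.array([(uv[0]-p['cx'])/f,(uv[1]-p['cy'])/f]); s=a.copy()
    for _ in range(20): s=a/(1+p['k1']*(s@s))
    R=np.array(p['R']); C=-R.T@np.array(p['t']); d=R.T@np.array([s[0],s[1],1]); return C,d/np.linalg.norm(d)
def onz(n,uv,z):
    C,d=ray(n,uv); return C+d*(z-C[2])/d[2]
def proj(n,X):
    p,f=K(n); c=np.array(p['R'])@np.array(X)+p['t']; s=c[:2]/c[2]; s=s*(1+p['k1']*(s@s)); return s*f+[p['cx'],p['cy']]
def tri(ua,ub):
    A=np.zeros((3,3));b=np.zeros(3);L=[]
    for n,u in(("scene",ua),("top",ub)):
        C,d=ray(n,u);P=np.eye(3)-np.outer(d,d);A+=P;b+=P@C;L.append((C,P))
    X=np.linalg.solve(A,b); return X,[np.linalg.norm(P@(X-C)) for C,P in L]
def crop(img,x0,y0,x1,y1,k,fn):
    c=cv2.resize(img[y0:y1,x0:x1],None,fx=k,fy=k,interpolation=cv2.INTER_CUBIC); cv2.imwrite(fn,c)
E
python3 - <<'E'
from h import *
t=cv2.imread("pics/top0.png");s=cv2.imread("pics/scene0.png")
a=cv2.resize(t[190:330,150:250],None,fx=4,fy=4,interpolation=cv2.INTER_CUBIC)
b=cv2.resize(s[120:220,265:385],None,fx=3.3,fy=3.3,interpolation=cv2.INTER_CUBIC)
o=np.zeros((560,800,3),np.uint8);o[:,:400]=a;o[:b.shape[0],402:402+b.shape[1]]=b[:, :398]
cv2.imwrite("pics/crA.png",o)
a=cv2.resize(t[145:245,255:355],None,fx=4,fy=4,interpolation=cv2.INTER_CUBIC)
b=cv2.resize(s[190:290,232:332],None,fx=4,fy=4,interpolation=cv2.INTER_CUBIC)
cv2.imwrite("pics/crB.png",np.hstack([a,b]))
E
```

```text
(no output)
```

View pics/crA.png

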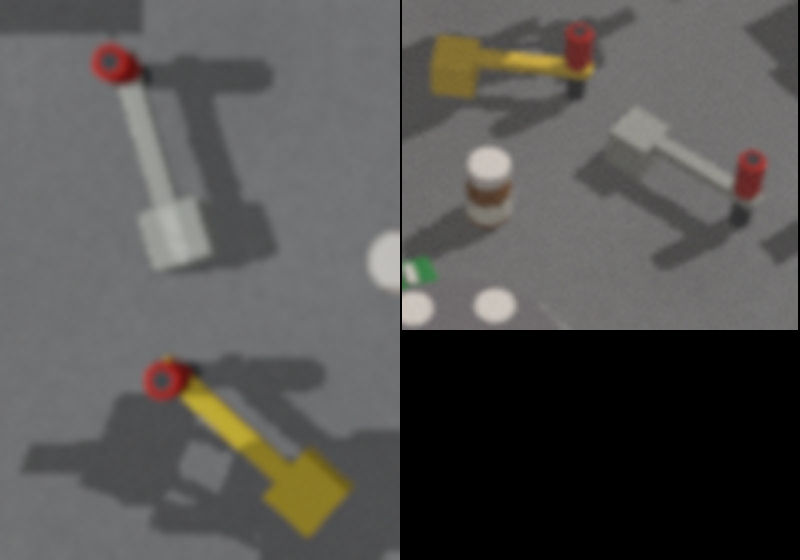

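View pics/crB.png

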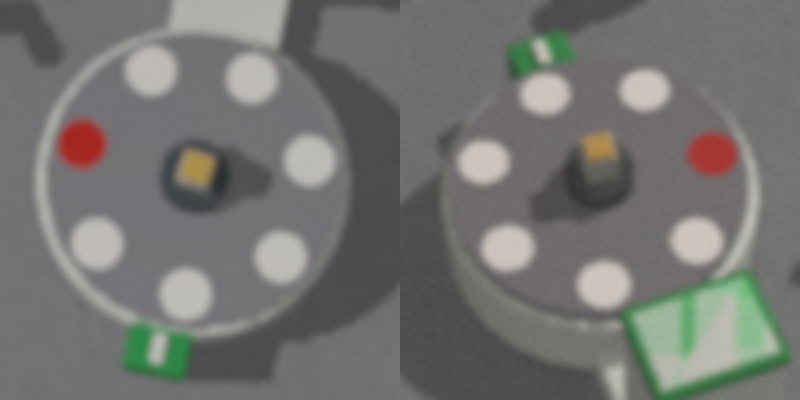

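The steel-grey crank is the right one: hub at crop (175,235), red knob at (115,63) with a round foot. The yellow one is the decoy. In the wheel crop the red well is on the left, the spout at the bottom and the brass square slightly turned. Next I'll measure.

```bash
cat > m.py <<'E'
from h import *
import sys
def wells(n,img,roi,zw=0.074):
    x0,y0,x1,y1=roi
    k=4;c=cv2.resize(img[y0:y1,x0:x1],None,fx=k,fy=k,interpolation=cv2.INTER_CUBIC)
    hsv=cv2.cvtColor(c,cv2.COLOR_BGR2HSV)
    red=((hsv[...,1]>120)&((hsv[...,0]<8)|(hsv[...,0]>172))&(hsv[...,2]>90)).astype(np.uint8)
    wh=((hsv[...,1]<40)&(hsv[...,2]>155)).astype(np.uint8)
    out=[]
    for nm,m in(("red",red),("w",wh)):
        cs,_=cv2.findContours(m,cv2.RETR_EXTERNAL,cv2.CHAIN_APPROX_NONE)
        for q in cs:
            A=cv2.contourArea(q)
            if A<400 or A>4500 or len(q)<6: continue
            M=cv2.moments(q);u=((M['m10']/A+.5)/k-.5+x0,(M['m01']/A+.5)/k-.5+y0)
            out.append((nm,A,u,onz(n,u,zw)))
    return out
def rect(n,img,roi,mask,z):
    pass
E
python3 - <<'E'
from m import *
S={"top":(cv2.imread("pics/top0.png"),(258,148,345,232)),"scene":(cv2.imread("pics/scene0.png"),(238,198,325,270))}
for n,(im,roi) in S.items():
    o=wells(n,im,roi)
    for a in o: print(n,a[0],int(a[1]),np.round(a[2],1),np.round(a[3],4))
def lab(n,im,roi,f,z,k=4,rng=(30,1e9)):
    x0,y0,x1,y1=roi
    c=cv2.resize(im[y0:y1,x0:x1],None,fx=k,fy=k,interpolation=cv2.INTER_CUBIC);h=cv2.cvtColor(c,cv2.COLOR_BGR2HSV).astype(int)
    m=f(h[...,0],h[...,1],h[...,2]).astype(np.uint8)
    for q in cv2.findContours(m,0,cv2.CHAIN_APPROX_NONE)[0]:
        if cv2.contourArea(q)<rng[0]*k*k/16 or len(q)<6: continue
        M=cv2.moments(q);u=np.array([M['m10'],M['m01']])/M['m00'];u=(u+.5)/k-.5+[x0,y0]
        b=(cv2.boxPoints(cv2.minAreaRect(q))+.5)/k-.5+[x0,y0]
        W=np.array([onz(n,p,z)[:2] for p in b])
        print(n,roi,z,'A',cv2.contourArea(q)/k/k,u.round(1),onz(n,u,z).round(4),'sides',np.linalg.norm(W[1]-W[0]).round(4),np.linalg.norm(W[2]-W[1]).round(4),'ang',np.arctan2(*(W[1]-W[0])[::-1]).round(3),np.arctan2(*(W[2]-W[1])[::-1]).round(3))
T=S["top"][0];C=S["scene"][0]
print('brass');br=lambda h,s,v:(h>12)&(h<32)&(s>90)&(v>110)
lab("top",T,(290,178,318,200),br,.118);lab("scene",C,(270,218,295,245),br,.118)
print('knob');rd=lambda h,s,v:((h<8)|(h>172))&(s>110)&(v>70)
lab("top",T,(165,195,200,220),rd,.088);lab("scene",C,(355,155,385,190),rd,.066)
print('hub')
lab("top",T,(178,232,208,265),lambda h,s,v:(v>140)&(s<60),.042)
lab("scene",C,(322,145,350,180),lambda h,s,v:(v>140)&(s<60),.042)
print('spout green');g=lambda h,s,v:(h>50)&(h<80)&(s>90)
lab("top",T,(280,222,310,245),g,.07);lab("scene",C,(250,190,282,215),g,.07)
lab("top",T,(295,98,345,135),lambda h,s,v:(h>40)&(h<80)&(s>40),.18)
print('tray');w=lambda h,s,v:(v>150)&(s<60)
lab("top",T,(355,185,445,295),w,.01);lab("scene",C,(115,205,230,310),w,.01)
print('cup');b=lambda h,s,v:(h>100)&(h<130)&(s>100)
lab("top",T,(370,205,395,226),b,.044);lab("scene",C,(185,250,210,276),b,.024)
E
```

```text
top red 1609 [275.  180.5] [0.5946 0.0524 0.074 ]
top w 2005 [301.  218.1] [ 0.4928 -0.0202  0.074 ]
top w 1968 [324.8 208.8] [ 0.5194 -0.0844  0.074 ]
top w 2000 [278.8 205.4] [0.5262 0.0406 0.074 ]
top w 1909 [332.  184.7] [ 0.5862 -0.1035  0.074 ]
top w 1871 [270.9 199.8] [0.541  0.0623 0.074 ]
top w 1882 [317.5 164.1] [ 0.6427 -0.0631  0.074 ]
top w 1887 [292.3 162.1] [0.6467 0.0062 0.074 ]
top w 2538 [312.4 150.6] [ 0.6802 -0.0486  0.074 ]
scene red 1425 [309.6 228. ] [0.594  0.0519 0.074 ]
scene w 841 [311.3 266.3] [ 0.6949 -0.0086  0.074 ]
scene w 1922 [282.5 260.6] [ 0.6419 -0.0636  0.074 ]
scene w 1840 [258.5 251.5] [ 0.5855 -0.1038  0.074 ]
scene w 1865 [305.7 249.7] [0.6459 0.0058 0.074 ]
scene w 1143 [317.8 245.1] [0.6507 0.0409 0.074 ]
scene w 1676 [252.4 230.1] [ 0.5185 -0.0848  0.074 ]
scene w 1535 [267.8 213. ] [ 0.4918 -0.0205  0.074 ]
scene w 1561 [292.7 212.1] [0.5254 0.0404 0.074 ]
brass
top (290, 178, 318, 200) 0.118 A 46.90625 [304.  186.3] [ 0.5728 -0.0254  0.118 ] sides 0.019 0.0202 ang -0.301 -1.876
scene (270, 218, 295, 245) 0.118 A 39.1875 [281.2 226.2] [ 0
[... 1151 characters left out ...]
, 230, 310) 0.01 A 51.96875 [214.5 306.4] [ 0.6355 -0.2682  0.01  ] sides 0.0211 0.0271 ang 2.68 1.03
scene (115, 205, 230, 310) 0.01 A 4613.625 [172.9 258.1] [ 0.4463 -0.3031  0.01  ] sides 0.1882 0.2613 ang 1.816 0.091
scene (115, 205, 230, 310) 0.01 A 14.875 [215.8 207.5] [ 0.355  -0.1228  0.01  ] sides 0.0377 0.0088 ang 1.643 -0.059
scene (115, 205, 230, 310) 0.01 A 13.3125 [203.7 206.7] [ 0.3331 -0.1525  0.01  ] sides 0.0108 0.0249 ang 1.625 -0.06
cup
top (370, 205, 395, 226) 0.044 A 147.84375 [382.8 216.2] [ 0.5058 -0.2493  0.044 ] sides 0.0408 0.0358 ang -1.55 3.138
scene (185, 250, 210, 276) 0.024 A 162.8125 [197.8 262. ] [ 0.5018 -0.25    0.024 ] sides 0.0362 0.0501 ang 1.198 -0.323
```

```bash
python3 - <<'E'
from m import *
from scipy.spatial.transform import Rotation as Ro
s=robot.read_state();print(Ro.from_rotvec(s['orientation']).as_matrix().round(3))
T=cv2.imread("pics/top0.png");C=cv2.imread("pics/scene0.png")
print('knob pin', tri((371.1,168.5),(177.5,205.5)), onz("top",(177.5,205.5),.088),onz("scene",(371.1,168.5),.088))
for n,im,(x0,y0,x1,y1),v in(("top",T,(170,195,215,265),(120,140,160)),("scene",C,(320,140,380,195),(130,140,150))):
  for vv in v:
    k=4;c=cv2.resize(im[y0:y1,x0:x1],None,fx=k,fy=k,interpolation=cv2.INTER_CUBIC);h=cv2.cvtColor(c,cv2.COLOR_BGR2HSV)
    m=((h[...,2]>vv)&(h[...,1]<70)).astype(np.uint8)
    op=cv2.morphologyEx(m,cv2.MORPH_OPEN,np.ones((31,31)) if 0 else cv2.getStructuringElement(cv2.MORPH_ELLIPSE,(41,41)) if n=="top" else cv2.getStructuringElement(cv2.MORPH_ELLIPSE,(33,33)))
    for q in cv2.findContours(op,0,cv2.CHAIN_APPROX_NONE)[0]:
        if cv2.contourArea(q)<300: continue
        W=np.array([onz(n,(p[0]+.5)/k-.5+np.array([x0,y0]),.042)[:2] for p in q.astype(float)],)if 0 else np.array([onz(n,(p[0].astype(float)+.5)/k-.5+[x0,y0],.042)[:2] for p in q])
        r=cv2.minAreaRect((W*1000).astype(np.float32)); print(n,vv,'hub',r)
    bar=m&~cv2.dilate(op,np.ones((9,9)))
    qs=cv2.findContours(bar,0,cv2.CHAIN_APPROX_NONE)[0];q=max(qs,key=cv2.contourArea)
    W=np.array([onz(n,(p[0].astype(float)+.5)/k-.5+[x0,y0],.042)[:2] for p in q]);r=cv2.minAreaRect((W*1000).astype(np.float32)); print('   bar',r)
E
```

```text
[[ 0.928 -0.001  0.373]
 [-0.373 -0.001  0.928]
 [-0.    -1.    -0.002]]
knob pin (array([0.51962057, 0.31508626, 0.08436476]), [np.float64(0.0011431042406254547), np.float64(0.001143104240625474)]) [0.51862339 0.31315346 0.088     ] [0.52209708 0.3139667  0.088     ]
top 120 hub ((408.5404968261719, 277.8175964355469), (49.202484130859375, 44.1052360534668), 18.944231033325195)
   bar ((471.552978515625, 299.47003173828125), (81.2047119140625, 19.21122169494629), 19.100988388061523)
top 140 hub ((408.00244140625, 276.99029541015625), (44.16520309448242, 38.742454528808594), 19.7215518951416)
   bar ((469.479736328125, 298.64910888671875), (81.1251449584961, 14.187704086303711), 18.733665466308594)
   bar ((407.61328125, 276.41571044921875), (40.018367767333984, 16.2078857421875), 20.812944412231445)
scene 130 hub ((408.154541015625, 277.12738037109375), (45.24308395385742, 40.57162857055664), 15.938955307006836)
   bar ((468.8111267089844, 298.3171081542969), (76.23981475830078, 15.957138061523438), 18.310901641845703)
scene 140 hub ((407.9186706542969, 276.3801574707031), (38.64525604248047, 36.060081481933594), 23.820486068725586)
   bar ((466.2365417480469, 296.80035400390625), (78.69224548339844, 11.624887466430664), 18.460962295532227)
   bar ((394.07763671875, 274.31951904296875), (7.97116756439209, 21.842233657836914), 16.12747573852539)
```

```bash
cat > go.py <<'E'
import sys
from h import *
from scipy.spatial.transform import Rotation as Ro
def cur():
    s=robot.read_state();R=Ro.from_rotvec(s['orientation']).as_matrix();return s,R,np.arctan2(R[1,2],R[0,2])
def go(x,y,z,H,quiet=False):
    s,R,h=cur();d=R.T@(np.array([x,y,z])-s['tool_pos']);w=lambda a:(a+np.pi)%(2*np.pi)-np.pi
    print('t',round(s['t'],2),'pos',s['tool_pos'].round(4),'H',round(h,3),'q',s['q'].round(2),'F',s['force'].round(1),'Tq',s['wrist_torque'].round(2),'open',round(s['opening'],4))
    print('LINEAR',d.round(4).tolist(),'YAW',round(-w(H-h),3),'tilt',R[:,1].round(4))
if __name__=="__main__": go(*map(float,sys.argv[1:5]))
E
python3 go.py .455 .2925 .16 -1.247
```

```text
t 0.1 pos [0.2233 0.5564 0.2257] H 1.189 q [ 1.1   0.13  1.49 -0.    1.52 -0.09] F [-0.3  0.2 -0.3] Tq [-0.04 -0.03 -0.1 ] open 0.0929
LINEAR [0.3133, 0.0659, -0.1585] YAW 2.436 tilt [-7.0e-04 -1.5e-03 -1.0e+00]
```

Emit:
{"fn": "carry_out", "kwargs": {"increments": [{"linear": [0.06,0,-0.03],"yaw": 0.18},{"linear": [0.11,0,-0.06],"yaw": 0.36},{"linear": [0.16,0,-0.08],"yaw": 0.54},{"linear": [0.21,0,-0.11],"yaw": 0.72},{"linear": [0.26,0,-0.13],"yaw": 0.9}], "gripper": 0.6}}

```text
t: 0.72
tool_pos: [0.4168, 0.337, 0.2256]
orientation: [-1.332, 0.998, -0.999]
force: [0.7, 1.2, -0.2]
opening: 0.0561
```

```bash
python3 go.py .455 .2925 .16 -1.247
```

```text
t 0.72 pos [0.4168 0.337  0.2256] H 0.283 q [ 0.58 -0.04  1.67 -0.    1.52  0.3 ] F [ 0.7  1.2 -0.2] Tq [-0.04  0.05 -0.04] open 0.0561
LINEAR [0.0533, 0.0656, 0.0244] YAW 1.53 tilt [-0.0012 -0.0018 -1.    ]
```

Emit:
{"fn": "carry_out", "kwargs": {"increments": [{"linear": [0.02,0.01,0.01],"yaw": 0.18},{"linear": [0.04,0.02,0.02],"yaw": 0.36},{"linear": [0.0533,0.03,0.0244],"yaw": 0.54},{"linear": [0.0533,0.05,0.0244],"yaw": 0.72},{"linear": [0.0533,0.0656,0.0244],"yaw": 0.9}]}}

```text
t: 1.35
tool_pos: [0.4547, 0.292, 0.1587]
orientation: [-0.85, 1.652, -1.654]
force: [-0.7, 0.5, -0.0]
opening: 0.0557
```

```bash
python3 go.py .455 .2925 .16 -1.247
```

```text
t 1.35 pos [0.4547 0.292  0.1587] H -0.624 q [ 0.48  0.02  1.73 -0.    1.4   1.1 ] F [-0.7  0.5 -0. ] Tq [-0.05  0.1   0.02] open 0.0557
LINEAR [-0.0006, -0.0013, -0.0001] YAW 0.623 tilt [-0.0024 -0.0024 -1.    ]
```

Emit:
{"fn": "carry_out", "kwargs": {"increments": [{"linear": [0,0,0],"yaw": 0.18},{"linear": [0,0,0],"yaw": 0.36},{"linear": [0,0.02,0],"yaw": 0.54},{"linear": [0,0.04,0],"yaw": 0.623},{"linear": [0,0.04,0],"yaw": 0.623}]}}

```text
t: 1.98
tool_pos: [0.453, 0.291, 0.1165]
orientation: [-0.343, 2.045, -2.052]
force: [0.4, 0.6, -0.2]
opening: 0.056
```

```bash
python3 - <<'E'
from h import *
t=robot.read_camera("top");s=robot.read_camera("scene")
cv2.imwrite("pics/top1.png",t);cv2.imwrite("pics/scene1.png",s)
a=cv2.resize(t[180:280,140:240],None,fx=4,fy=4);b=cv2.resize(s[100:200,290:390],None,fx=4,fy=4)
cv2.imwrite("pics/c1.png",np.hstack([a,b]))
E
python3 go.py .455 .2925 .025 -1.247
```

```text
t 2.08 pos [0.4545 0.2918 0.1189] H -1.245 q [ 0.48  0.05  1.77 -0.    1.32  1.72] F [ 1.   0.6 -0.1] Tq [-0.03  0.1  -0.03] open 0.056
LINEAR [-0.001, 0.0939, -0.0006] YAW 0.002 tilt [-0.0028 -0.0026 -1.    ]
```

View pics/c1.png

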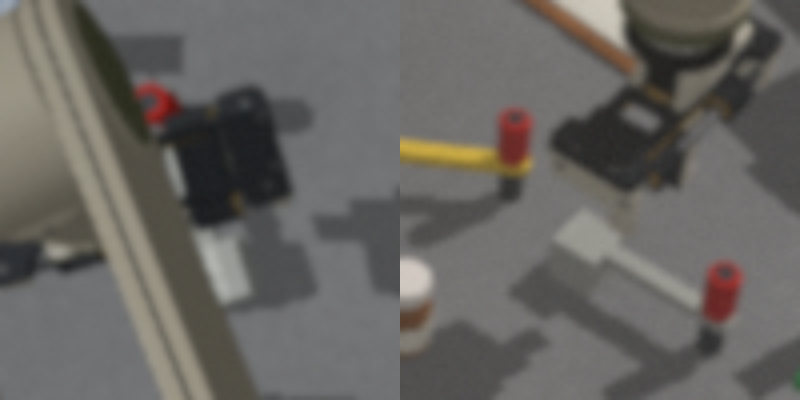

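The gripper hovers over the steel crank's bar (left crop, about (200,200)) with the jaws across it. The knob at (155,105) is clear. Descending.

Emit:
{"fn": "carry_out", "kwargs": {"increments": [{"linear": [-0.001,0.03,-0.0006],"yaw": 0},{"linear": [-0.001,0.055,-0.0006],"yaw": 0},{"linear": [-0.001,0.075,-0.0006],"yaw": 0},{"linear": [-0.001,0.09,-0.0006],"yaw": 0},{"linear": [-0.001,0.094,-0.0006],"yaw": 0}]}}

```text
t: 2.7
tool_pos: [0.4549, 0.2924, 0.0246]
orientation: [-0.341, 2.044, -2.048]
force: [0.2, 0.6, 0.2]
opening: 0.0562
```

```bash
python3 go.py .455 .2925 .025 -1.247
```

```text
t 2.7 pos [0.4549 0.2924 0.0246] H -1.244 q [ 0.48  0.17  1.83 -0.    1.14  1.72] F [0.2 0.6 0.2] Tq [-0.06  0.2  -0.01] open 0.0562
LINEAR [-0.0001, -0.0004, -0.0001] YAW 0.003 tilt [-0.0033 -0.0029 -1.    ]
```

Emit:
{"fn": "carry_out", "kwargs": {"increments": [{"linear": [0,0,0],"yaw": 0},{"linear": [0,0,0],"yaw": 0},{"linear": [0,0,0],"yaw": 0},{"linear": [0,0,0],"yaw": 0},{"linear": [0,0,0],"yaw": 0}], "gripper": 0, "newtons": 40}}

```text
t: 3.32
tool_pos: [0.4551, 0.2924, 0.0248]
orientation: [-0.341, 2.043, -2.048]
force: [0.3, -1.5, 2.0]
opening: 0.0155
```

Emit:
{"fn": "carry_out", "kwargs": {"increments": [{"linear": [0,-0.01,0],"yaw": 0},{"linear": [0,-0.03,0],"yaw": 0},{"linear": [0,-0.07,0],"yaw": 0},{"linear": [0,-0.12,0],"yaw": 0},{"linear": [0,-0.17,0],"yaw": 0}]}}

```text
t: 3.95
tool_pos: [0.455, 0.2926, 0.1964]
orientation: [-0.342, 2.044, -2.049]
force: [-0.3, 1.3, -3.4]
opening: 0.0159
```

```bash
python3 - <<'E'
from h import *
t=robot.read_camera("top");s=robot.read_camera("scene")
cv2.imwrite("pics/top2.png",t);cv2.imwrite("pics/scene2.png",s)
E
python3 go.py .455 .2925 .2 -1.247
```

```text
t 4.05 pos [0.4588 0.2946 0.2025] H -1.244 q [ 0.48 -0.01  1.68 -0.    1.47  1.72] F [ 0.7  1.3 -1.3] Tq [ 0.03  0.1  -0.04] open 0.0153
LINEAR [0.0043, 0.0025, 0.0008] YAW 0.003 tilt [ 0.0071  0.0024 -1.    ]
```

View pics/scene2.png

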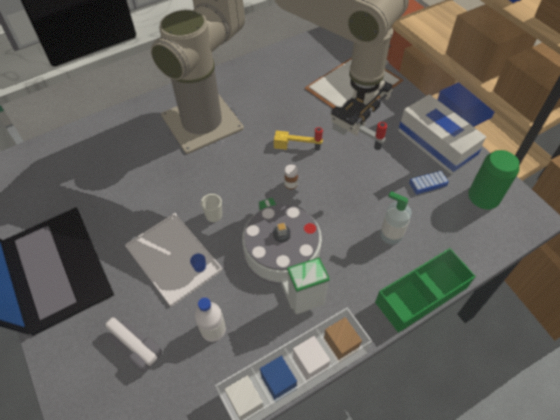

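The crank is held, with its knob at (381,132) in the scene view. The light stripe in the tray is a gap in the arm's shadow. Moving over the shaft.

```bash
python3 go.py .5864 .0230 .2 -.281
```

```text
t 4.05 pos [0.4588 0.2946 0.2025] H -1.244 q [ 0.48 -0.01  1.68 -0.    1.47  1.72] F [ 0.7  1.3 -1.3] Tq [ 0.03  0.1  -0.04] open 0.0153
LINEAR [-0.0336, 0.0028, 0.2982] YAW -0.963 tilt [ 0.0071  0.0024 -1.    ]
```

Emit:
{"fn": "carry_out", "kwargs": {"increments": [{"linear": [-0.003,0.002,0.03],"yaw": -0.1},{"linear": [-0.008,0.002,0.07],"yaw": -0.25},{"linear": [-0.013,0.002,0.115],"yaw": -0.4},{"linear": [-0.018,0.002,0.16],"yaw": -0.55},{"linear": [-0.023,0.002,0.2],"yaw": -0.7}]}}

```text
t: 4.68
tool_pos: [0.5445, 0.111, 0.1995]
orientation: [-0.898, 1.592, -1.593]
force: [0.8, -0.3, -3.1]
opening: 0.0156
```

```bash
python3 go.py .5864 .0230 .18 -.281
```

```text
t 4.67 pos [0.5445 0.111  0.1995] H -0.539 q [0.11 0.02 1.65 0.   1.46 0.65] F [ 0.8 -0.3 -3.1] Tq [-0.04  0.03  0.  ] open 0.0156
LINEAR [0.0541, 0.0195, 0.0811] YAW -0.258 tilt [ 0.0052  0.0022 -1.    ]
```

Emit:
{"fn": "carry_out", "kwargs": {"increments": [{"linear": [0.02,0,0.03],"yaw": -0.1},{"linear": [0.04,0.005,0.06],"yaw": -0.2},{"linear": [0.0541,0.01,0.0811],"yaw": -0.258},{"linear": [0.0541,0.015,0.0811],"yaw": -0.258},{"linear": [0.0541,0.0195,0.0811],"yaw": -0.258}]}}

```text
t: 5.3
tool_pos: [0.5856, 0.0235, 0.1788]
orientation: [-1.058, 1.413, -1.413]
force: [-0.9, -0.2, -2.9]
opening: 0.0153
```

```bash
python3 - <<'E'
from h import *
t=robot.read_camera("top");s=robot.read_camera("scene")
cv2.imwrite("pics/top3.png",t);cv2.imwrite("pics/scene3.png",s)
a=cv2.resize(t[130:230,255:355],None,fx=4,fy=4,interpolation=2);b=cv2.resize(s[175:275,240:340],None,fx=4,fy=4,interpolation=2)
cv2.imwrite("pics/c3.png",np.hstack([a,b]))
E
python3 go.py .5864 .0230 .165 -.281
```

```text
t 5.4 pos [0.5854 0.024  0.1788] H -0.281 q [-0.05  0.12  1.59  0.    1.43  0.23] F [-0.2  0.5 -2.9] Tq [-0.03  0.11 -0.  ] open 0.0157
LINEAR [0.0007, 0.0138, 0.0012] YAW 0.0 tilt [ 0.0031  0.0027 -1.    ]
```

View pics/c3.png

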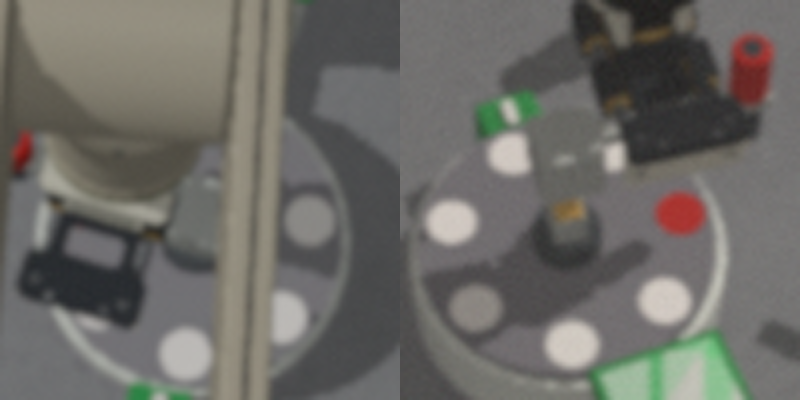

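```bash
python3 - <<'E'
from h import *
s=cv2.imread("pics/scene3.png");x0,y0,k=262,192,12
c=cv2.resize(s[y0:y0+50,x0:x0+60],None,fx=k,fy=k,interpolation=2)
A=1.29;e=np.array([np.cos(A),np.sin(A)]);f=np.array([-e[1],e[0]])
hub=np.array([.5854,.024])-.05*e;zu=.1788-.025;print(hub)
def dot(X,col):
    u=(proj("scene",X)-[x0,y0]+.5)*k-.5;cv2.circle(c,tuple(int(v) for v in u),4,col,-1)
for a,b in((1,1),(1,-1),(-1,-1),(-1,1)):
    p=hub+.021*(a*e+b*f)
    dot([*p,zu],(255,0,255));dot([*p,zu+.042],(0,255,255))
    p=np.array([.5725,-.025])+.009*(a*e+b*f);dot([*p,.118],(255,255,0))
    p=np.array([.5725,-.025])+.011*(a*e+b*f);dot([*p,.114],(0,255,0));dot([*p,.090],(0,0,255))
cv2.imwrite("pics/c3b.png",c)
E
```

```text
[ 0.57154396 -0.02404175]
```

View pics/c3b.png

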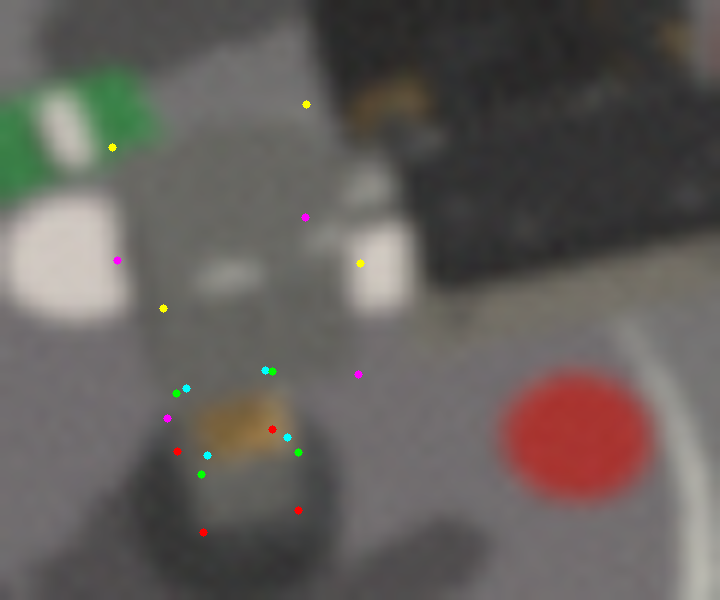

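```bash
python3 - <<'E'
from h import *
o=[]
for n,x0,y0 in(("scene",262,188),("top",285,165)):
    s=cv2.imread(f"pics/{n}3.png")
    c=cv2.resize(s[y0:y0+50,x0:x0+44],None,fx=9,fy=9,interpolation=2).astype(float)
    o.append(np.clip((c-50)*2.2,0,255).astype(np.uint8))
cv2.imwrite("pics/c3c.png",np.hstack(o))
E
```

```text
(no output)
```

View pics/c3c.png

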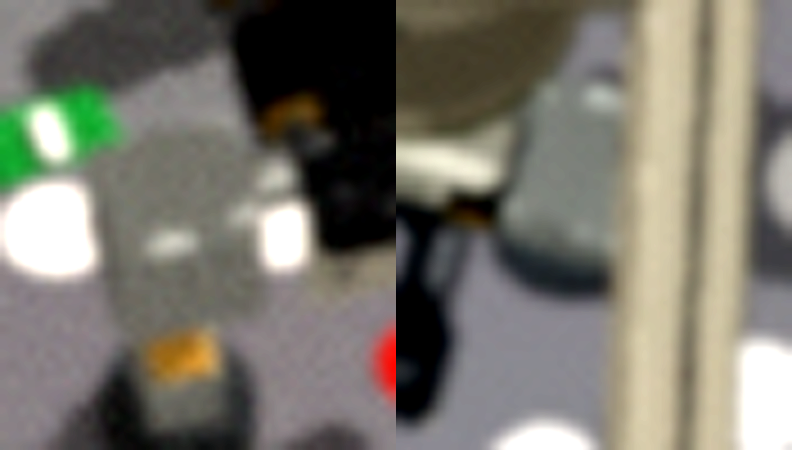

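```bash
python3 - <<'E'
from h import *
A=1.29;e=np.array([np.cos(A),np.sin(A)])
p=np.array([.5854,.024])+.07*e;zu=.1538
for z in(.088,.066,.044): print(z,proj("scene",[*p,zu+z]),proj("top",[*p,zu+z]))
# original pick check
A=.324;e=np.array([np.cos(A),np.sin(A)]);p=np.array([.455,.2925])+.07*e
for z in(.088,.066,.044): print('orig',z,proj("scene",[*p,z]),proj("top",[*p,z]))
f=np.array([-e[1],e[0]]);h=np.array([.455,.2925])-.05*e
for a,b in((1,1),(1,-1),(-1,-1),(-1,1)): print('hub',a,b,proj("scene",[*(h+.021*(a*e+b*f)),0]).round(1),proj("scene",[*(h+.021*(a*e+b*f)),.042]).round(1),proj("top",[*(h+.021*(a*e+b*f)),.042]).round(1))
def red(fn,roi):
    x0,y0,x1,y1=roi;im=cv2.imread(fn)[y0:y1,x0:x1];h=cv2.cvtColor(im,cv2.COLOR_BGR2HSV);m=((h[...,0]<8)|(h[...,0]>172))&(h[...,1]>110)&(h[...,2]>60)
    v,u=np.nonzero(m);print(fn,'u',u.min()+x0,u.max()+x0,'v',v.min()+y0,v.max()+y0,'c',u.mean()+x0,v.mean()+y0)
red("pics/scene3.png",(318,180,340,205));red("pics/scene0.png",(355,155,385,190))
E
```

```text
0.088 [328.21069024 187.30450554] [257.10954916 163.1932357 ]
0.066 [327.58205737 192.65865621] [257.67253227 165.17265971]
0.044 [326.97103563 197.85549928] [258.2134335  167.07426718]
orig 0.088 [371.16855954 168.22239158] [176.94764355 204.48082867]
orig 0.066 [370.11384364 172.9365057 ] [178.85650304 205.49248653]
orig 0.044 [369.08366803 177.53548082] [180.69956119 206.4690868 ]
hub 1 1 [345.1 166.5] [346.4 157.9] [183.4 242.6]
hub 1 -1 [337.2 174.4] [338.4 165.9] [197.9 238.1]
hub -1 -1 [326.6 167.8] [327.5 159.2] [202.1 252.7]
hub -1 1 [334.5 160.1] [335.5 151.4] [187.6 257.2]
pics/scene3.png u 323 332 v 184 200 c 327.140625 192.1484375
pics/scene0.png u 366 374 v 166 179 c 369.825 172.875
```

```bash
python3 go.py .5866 .0235 .146 -.281
```

```text
t 5.4 pos [0.5854 0.024  0.1788] H -0.281 q [-0.05  0.12  1.59  0.    1.43  0.23] F [-0.2  0.5 -2.9] Tq [-0.03  0.11 -0.  ] open 0.0157
LINEAR [0.0003, 0.0328, 0.0012] YAW 0.0 tilt [ 0.0031  0.0027 -1.    ]
```

Emit:
{"fn": "carry_out", "kwargs": {"increments": [{"linear": [0.0003,0.01,0.0012],"yaw": 0},{"linear": [0.0003,0.022,0.0012],"yaw": 0},{"linear": [0.0003,0.0328,0.0012],"yaw": 0},{"linear": [0.0003,0.0328,0.0012],"yaw": 0}]}}

```text
t: 5.9
tool_pos: [0.5855, 0.0236, 0.1442]
orientation: [-1.061, 1.414, -1.411]
force: [0.4, 0.8, -3.3]
opening: 0.0156
```

```bash
python3 - <<'E'
from h import *
s=robot.read_camera("scene");cv2.imwrite("pics/scene4.png",s)
c=cv2.resize(s[185:245,255:335],None,fx=9,fy=9,interpolation=2).astype(float)
cv2.imwrite("pics/c4.png",np.clip((c-40)*2,0,255).astype(np.uint8))
E
python3 go.py .5866 .0235 .138 -.281
```

```text
t 5.95 pos [0.5861 0.0235 0.1452] H -0.281 q [-0.05  0.14  1.62  0.    1.37  0.23] F [-1.3  0.5 -2.5] Tq [-0.07  0.08 -0.01] open 0.0158
LINEAR [-0.0001, 0.0072, 0.0005] YAW 0.0 tilt [ 0.0017  0.0027 -1.    ]
```

View pics/c4.png

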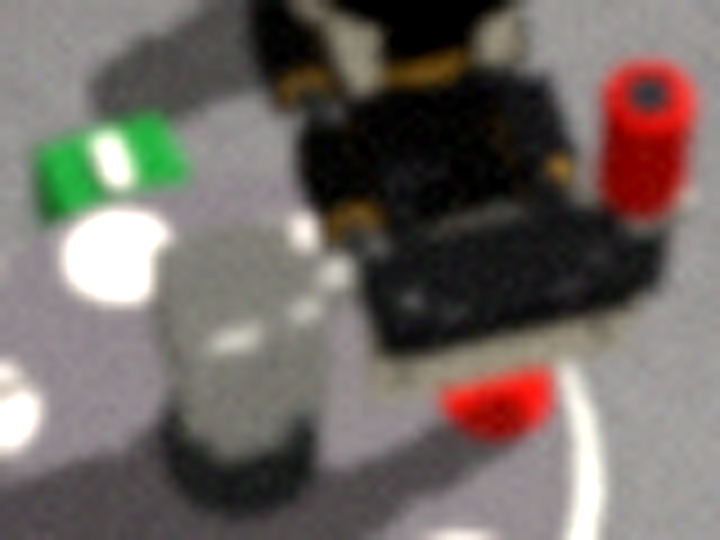

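The hub now hides the brass top, so it sits right over the shaft. Lowering gently and watching the force.

Emit:
{"fn": "carry_out", "kwargs": {"increments": [{"linear": [0.0002,0.003,0.0007],"yaw": 0},{"linear": [0.0002,0.006,0.0007],"yaw": 0},{"linear": [0.0002,0.009,0.0007],"yaw": 0},{"linear": [0.0002,0.009,0.0007],"yaw": 0}]}}

```text
t: 6.45
tool_pos: [0.5866, 0.0231, 0.1358]
orientation: [-1.06, 1.414, -1.411]
force: [-0.3, -0.1, -2.8]
opening: 0.0158
```

```bash
python3 go.py .5866 .0235 .133 -.281
```

```text
t 6.45 pos [0.5866 0.0231 0.1358] H -0.281 q [-0.05  0.15  1.63  0.    1.36  0.23] F [-0.3 -0.1 -2.8] Tq [-0.05  0.1   0.05] open 0.0158
LINEAR [-0.0004, 0.0028, -0.0001] YAW 0.0 tilt [ 0.0013  0.0027 -1.    ]
```

Emit:
{"fn": "carry_out", "kwargs": {"increments": [{"linear": [0,0.003,0],"yaw": 0},{"linear": [0,0.007,0],"yaw": 0},{"linear": [0,0.011,0],"yaw": 0},{"linear": [0,0.011,0],"yaw": 0}]}}

```text
t: 6.95
tool_pos: [0.5865, 0.0231, 0.1244]
orientation: [-1.061, 1.414, -1.411]
force: [1.7, 0.0, -3.3]
opening: 0.0153
```

```bash
python3 go.py .5866 .0235 .115 -.281
```

```text
t 6.95 pos [0.5865 0.0231 0.1244] H -0.281 q [-0.05  0.16  1.64  0.    1.34  0.23] F [ 1.7  0.  -3.3] Tq [-0.05 -0.07  0.04] open 0.0153
LINEAR [-0.0004, 0.0094, -0.0001] YAW 0.0 tilt [ 0.0011  0.0026 -1.    ]
```

Emit:
{"fn": "carry_out", "kwargs": {"increments": [{"linear": [0,0.004,0],"yaw": 0},{"linear": [0,0.007,0],"yaw": 0},{"linear": [0,0.009,0],"yaw": 0},{"linear": [0,0.0095,0],"yaw": 0}]}}

```text
t: 7.45
tool_pos: [0.5866, 0.0231, 0.115]
orientation: [-1.06, 1.413, -1.411]
force: [0.6, -0.7, -1.6]
opening: 0.0156
```

```bash
python3 go.py .5866 .0235 .115 -.281
```

```text
t 7.45 pos [0.5866 0.0231 0.115 ] H -0.281 q [-0.05  0.17  1.65  0.    1.32  0.23] F [ 0.6 -0.7 -1.6] Tq [-0.13 -0.08  0.  ] open 0.0156
LINEAR [-0.0004, -0.0, -0.0002] YAW 0.0 tilt [ 0.0013  0.0025 -1.    ]
```

Emit:
{"fn": "carry_out", "kwargs": {"increments": [{"linear": [0,0.001,0],"yaw": 0},{"linear": [0,0.0015,0],"yaw": 0}]}}

```text
t: 7.7
tool_pos: [0.5871, 0.0233, 0.1144]
orientation: [-1.059, 1.413, -1.411]
force: [-1.3, 1.7, 5.5]
opening: 0.0154
```

```bash
python3 - <<'E'
from h import *
s=robot.read_camera("scene");cv2.imwrite("pics/scene5.png",s)
t=robot.read_camera("top");cv2.imwrite("pics/top5.png",t)
c=cv2.resize(s[185:265,235:335],None,fx=4,fy=4,interpolation=2);d=cv2.resize(t[145:245,255:345],None,fx=4,fy=4,interpolation=2)
o=np.zeros((400,800,3),np.uint8);o[:320,:400]=c;o[:,400:760]=d
cv2.imwrite("pics/c5.png",o)
E
python3 go.py .5866 .0235 .115 -.281
```

```text
t 7.8 pos [0.587  0.0233 0.1144] H -0.281 q [-0.05  0.17  1.65  0.    1.32  0.23] F [-0.6  1.4  4.8] Tq [ 0.05  0.51 -0.05] open 0.0155
LINEAR [-0.0001, -0.0006, -0.0005] YAW 0.0 tilt [ 0.0023  0.0027 -1.    ]
```

View pics/c5.png

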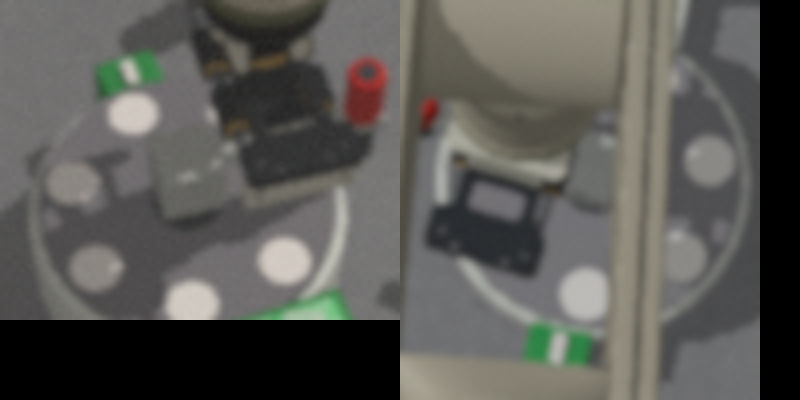

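The hub is seated: TCP z is 0.1144 (collar contact expected at 0.115), with a push-back of about 8 N. Next I'll compute the turning arc.

```bash
cat > arc.py <<'E'
import sys
from go import *
def arc(dA,n=5,c=(.5728,-.0248),z=.1148,r=.0500):
    s,R,h=cur();p=s['tool_pos'];A0=h+np.pi/2
    print('t',round(s['t'],2),'A',round(A0,3),'ang-from-c',round(np.arctan2(p[1]-c[1],p[0]-c[0]),3),'r',round(np.hypot(p[0]-c[0],p[1]-c[1]),4),'z',p[2].round(4),'F',s['force'].round(1),'Tq',s['wrist_torque'].round(2),'q6',s['q'][5].round(2),'open',round(s['opening'],4))
    for i in range(1,n+1):
        A=A0+dA*i/n;X=np.array([c[0]+r*np.cos(A),c[1]+r*np.sin(A),z]);print((R.T@(X-p)).round(4).tolist(),round(-dA*i/n,3))
if __name__=="__main__": arc(float(sys.argv[1]),int(sys.argv[2]) if len(sys.argv)>2 else 5)
E
python3 arc.py 0.4
```

```text
t 7.8 A 1.29 ang-from-c 1.283 r 0.0502 z 0.1144 F [-0.6  1.4  4.8] Tq [ 0.05  0.51 -0.05] q6 0.23 open 0.0155
[0.0003, -0.0004, -0.0044] -0.08
[0.0008, -0.0004, -0.0083] -0.16
[0.0016, -0.0004, -0.0122] -0.24
[0.0027, -0.0004, -0.0161] -0.32
[0.0041, -0.0004, -0.0198] -0.4
```

Emit:
{"fn": "carry_out", "kwargs": {"increments": [{"linear": [0.0003,-0.0004,-0.0044],"yaw": -0.08},{"linear": [0.0008,-0.0004,-0.0083],"yaw": -0.16},{"linear": [0.0016,-0.0004,-0.0122],"yaw": -0.24},{"linear": [0.0027,-0.0004,-0.0161],"yaw": -0.32},{"linear": [0.0041,-0.0004,-0.0198],"yaw": -0.4}]}}

```text
t: 8.43
tool_pos: [0.5677, 0.0244, 0.1151]
orientation: [-1.26, 1.117, -1.12]
force: [5.0, -1.5, -2.5]
opening: 0.0156
```

```bash
python3 arc.py 0.4
```

```text
t 8.43 A 1.693 ang-from-c 1.674 r 0.0495 z 0.1151 F [ 5.  -1.5 -2.5] Tq [-0.38 -0.64 -0.07] q6 -0.17 open 0.0156
[-0.0004, 0.0002, -0.0049] -0.08
[0.0001, 0.0002, -0.0089] -0.16
[0.0009, 0.0002, -0.0128] -0.24
[0.002, 0.0002, -0.0166] -0.32
[0.0034, 0.0001, -0.0204] -0.4
```

Emit:
{"fn": "carry_out", "kwargs": {"increments": [{"linear": [-0.0002,0.0002,-0.0049],"yaw": -0.08},{"linear": [0.0002,0.0002,-0.0089],"yaw": -0.16},{"linear": [0.001,0.0002,-0.0128],"yaw": -0.24},{"linear": [0.0021,0.0002,-0.0166],"yaw": -0.32},{"linear": [0.0035,0.0002,-0.0204],"yaw": -0.4}]}}

```text
t: 9.05
tool_pos: [0.5489, 0.018, 0.115]
orientation: [-1.408, 0.81, -0.819]
force: [6.5, -1.7, -5.0]
opening: 0.0156
```

```bash
python3 arc.py 0.4
```

```text
t 9.05 A 2.095 ang-from-c 2.081 r 0.0491 z 0.115 F [ 6.5 -1.7 -5. ] Tq [-0.37 -0.95 -0.05] q6 -0.59 open 0.0156
[-0.0008, 0.0002, -0.0047] -0.08
[-0.0003, 0.0001, -0.0087] -0.16
[0.0005, 0.0001, -0.0126] -0.24
[0.0016, 0.0001, -0.0164] -0.32
[0.003, 0.0001, -0.0202] -0.4
```

Emit:
{"fn": "carry_out", "kwargs": {"increments": [{"linear": [-0.0005,0.0003,-0.0047],"yaw": -0.08},{"linear": [0.0,0.0003,-0.0087],"yaw": -0.16},{"linear": [0.0008,0.0003,-0.0126],"yaw": -0.24},{"linear": [0.0019,0.0003,-0.0164],"yaw": -0.32},{"linear": [0.0033,0.0003,-0.0202],"yaw": -0.4}]}}

```text
t: 9.68
tool_pos: [0.5341, 0.0049, 0.1149]
orientation: [-1.507, 0.497, -0.511]
force: [7.1, -0.3, -4.3]
opening: 0.0157
```

```bash
cat > wh.py <<'E'
from m import *
import sys
from scipy.optimize import least_squares
tag=sys.argv[1]
for n,roi in(("scene",(236,196,326,275)),("top",(258,148,345,232))):
    im=robot.read_camera(n);cv2.imwrite(f"pics/{n}{tag}.png",im)
    c=np.array([.5725,-.0248])
    for a in wells(n,im,roi):
        X=a[3][:2]-c;r=np.hypot(*X)
        if a[0]=="red" or abs(r-.08)<.012: 
            th=np.arctan2(X[1],X[0]);print(n,a[0],int(a[1]),np.round(a[2],1),'r',round(r,4),'ang',round(th,3),'wheel mod 2pi/7', round((th-2.953+np.pi/7)%(2*np.pi/7)-np.pi/7,3))
E
python3 wh.py 6; python3 arc.py 0.4
```

```text
scene w 1940 [289.3 259.8] r 0.0796 ang -0.284 wheel mod 2pi/7 0.353
scene w 1867 [308.9 244.6] r 0.0796 ang 0.621 wheel mod 2pi/7 0.361
scene w 1691 [307.1 222.8] r 0.0801 ang 1.525 wheel mod 2pi/7 0.367
scene w 700 [261.6 217.6] r 0.0785 ang -2.908 wheel mod 2pi/7 0.423
top red 1104 [275.5 221.2] r 0.1157 ang 2.455 wheel mod 2pi/7 0.4
t 9.78 A 2.497 ang-from-c 2.493 r 0.0487 z 0.1149 F [ 6.4 -0.5 -4.3] Tq [-0.08 -0.85  0.1 ] q6 -1.02 open 0.0152
[-0.0011, 0.0, -0.0042] -0.08
[-0.0006, 0.0, -0.0082] -0.16
[0.0002, -0.0, -0.0121] -0.24
[0.0013, -0.0, -0.0159] -0.32
[0.0027, -0.0001, -0.0197] -0.4
```

Emit:
{"fn": "carry_out", "kwargs": {"increments": [{"linear": [-0.0008,0.0,-0.0042],"yaw": -0.08},{"linear": [-0.0003,0.0,-0.0082],"yaw": -0.16},{"linear": [0.0005,0.0,-0.0121],"yaw": -0.24},{"linear": [0.0016,0.0,-0.0159],"yaw": -0.32},{"linear": [0.003,0.0,-0.0197],"yaw": -0.4}]}}

```text
t: 10.4
tool_pos: [0.5257, -0.0129, 0.1148]
orientation: [-1.559, 0.18, -0.2]
force: [9.4, 1.0, -5.7]
opening: 0.0159
```

```bash
python3 wh.py 7; python3 arc.py 0.14 3;python3 - <<'E'
from m import *
c=np.array([.5725,-.0248])
for n,roi in(("scene",(238,198,325,270)),("top",(258,148,345,232))):
    v=[];C=[]
    for a in wells(n,cv2.imread(f"pics/{n}0.png"),roi):
        X=a[3][:2]-c
        if abs(np.hypot(*X)-.08)<.006: v.append((np.arctan2(X[1],X[0])-2.953+np.pi/7)%(2*np.pi/7)-np.pi/7);C.append(a[3][:2])
    print(n,len(v),np.round(v,3),'wheel0',np.mean(v)-2*.8976,np.mean(C,0))
E
```

```text
scene w 1917 [274.2 260. ] r 0.0797 ang -0.784 wheel mod 2pi/7 -0.147
scene w 1928 [300.1 254.9] r 0.0794 ang 0.12 wheel mod 2pi/7 -0.14
scene w 1783 [311.1 234.7] r 0.0799 ang 1.022 wheel mod 2pi/7 -0.135
scene w 544 [251.8 223.6] r 0.0893 ang -2.531 wheel mod 2pi/7 -0.099
scene w 1608 [299.5 215.4] r 0.0803 ang 1.923 wheel mod 2pi/7 -0.132
top red 487 [292.7 228.2] r 0.1108 ang 2.901 wheel mod 2pi/7 -0.052
top red 464 [289.9 216.3] r 0.0831 ang 2.711 wheel mod 2pi/7 -0.242
t 10.5 A 2.899 ang-from-c 2.9 r 0.0486 z 0.1148 F [ 7.5  0.7 -6.3] Tq [ 0.08 -1.12  0.  ] q6 -1.45 open 0.0154
[-0.0014, -0.0, -0.0023] -0.047
[-0.0012, -0.0, -0.0046] -0.093
[-0.0009, -0.0, -0.0069] -0.14
scene 7 [0.139 0.128 0.127 0.134 0.128 0.136 0.142] wheel0 -1.661731363852713 [ 0.57186109 -0.02495364]
top 7 [0.134 0.131 0.134 0.131 0.137 0.138 0.136] wheel0 -1.6607022168587042 [ 0.57266041 -0.02455791]
```

Emit:
{"fn": "carry_out", "kwargs": {"increments": [{"linear": [-0.0005,0.0,-0.0023],"yaw": -0.047},{"linear": [-0.0005,0.0,-0.0046],"yaw": -0.093},{"linear": [-0.0004,0.0,-0.0068],"yaw": -0.138},{"linear": [-0.0004,0.0,-0.0068],"yaw": -0.138}]}}

```text
t: 11.0
tool_pos: [0.5246, -0.0197, 0.1148]
orientation: [-1.567, 0.07, -0.093]
force: [6.7, 1.1, -5.5]
opening: 0.0153
```

```bash
python3 wh.py 8; python3 arc.py -0.08 3
```

```text
scene w 1938 [278.5 260.6] r 0.0796 ang -0.642 wheel mod 2pi/7 -0.005
scene w 1910 [303.3 252.4] r 0.0796 ang 0.263 wheel mod 2pi/7 0.003
scene w 970 [254.5 250.3] r 0.0862 ang -1.521 wheel mod 2pi/7 0.014
scene w 3001 [313.6 236.9] r 0.0867 ang 0.944 wheel mod 2pi/7 -0.214
scene w 1610 [296.1 213.5] r 0.0802 ang 2.066 wheel mod 2pi/7 0.011
top red 420 [299.  228.7] r 0.109 ang 3.056 wheel mod 2pi/7 0.103
top red 499 [293.8 218.1] r 0.0836 ang 2.849 wheel mod 2pi/7 -0.104
t 11.1 A 3.037 ang-from-c 3.036 r 0.0485 z 0.1147 F [ 6.1  1.3 -6.2] Tq [ 0.07 -0.95 -0.08] q6 -1.6 open 0.0156
[-0.0014, -0.0001, 0.0013] 0.027
[-0.0014, -0.0001, 0.0026] 0.053
[-0.0013, -0.0001, 0.004] 0.08
```

Emit:
{"fn": "carry_out", "kwargs": {"increments": [{"linear": [0.0004,0,0.0013],"yaw": 0.025},{"linear": [0.0007,0,0.0026],"yaw": 0.05},{"linear": [0.0008,0,0.0037],"yaw": 0.075},{"linear": [0.0008,0,0.0037],"yaw": 0.075}]}}

```text
t: 11.6
tool_pos: [0.5255, -0.0159, 0.1146]
orientation: [-1.563, 0.13, -0.152]
force: [0.1, 1.2, -3.2]
opening: 0.0155
```

```bash
python3 wh.py 9; python3 arc.py 0.01 1
```

```text
scene w 1935 [278.5 260.6] r 0.0797 ang -0.642 wheel mod 2pi/7 -0.005
scene w 735 [254.7 251.2] r 0.0873 ang -1.491 wheel mod 2pi/7 0.044
scene w 1909 [303.3 252.4] r 0.0797 ang 0.263 wheel mod 2pi/7 0.003
scene w 3000 [313.6 236.9] r 0.0867 ang 0.942 wheel mod 2pi/7 -0.215
scene w 1603 [296.1 213.5] r 0.0802 ang 2.067 wheel mod 2pi/7 0.011
top red 442 [295.5 228.4] r 0.1095 ang 2.968 wheel mod 2pi/7 0.015
t 11.7 A 2.962 ang-from-c 2.957 r 0.0481 z 0.1146 F [ 0.2  0.  -2.9] Tq [ 0.09  0.02 -0.05] q6 -1.52 open 0.0157
[-0.0019, -0.0002, -0.0007] -0.01
```

Forces are relieved (only the crank's weight is left) and the wheel is at about 0.003 rad. Lifting straight up.

Emit:
{"fn": "carry_out", "kwargs": {"increments": [{"linear": [0,-0.002,0],"yaw": 0},{"linear": [0,-0.006,0],"yaw": 0},{"linear": [0,-0.011,0],"yaw": 0},{"linear": [0,-0.016,0],"yaw": 0},{"linear": [0,-0.021,0],"yaw": 0}]}}

```text
t: 12.32
tool_pos: [0.5254, -0.016, 0.1361]
orientation: [-1.564, 0.13, -0.152]
force: [-0.7, 0.5, -3.0]
opening: 0.0154
```

```bash
python3 arc.py 0.01 1; python3 go.py .5255 -.0157 .19 1.391
```

```text
t 12.32 A 2.962 ang-from-c 2.958 r 0.0482 z 0.1361 F [-0.7  0.5 -3. ] Tq [-0.02  0.08 -0.01] q6 -1.52 open 0.0154
[-0.0021, 0.0213, -0.0008] -0.01
t 12.32 pos [ 0.5254 -0.016   0.1361] H 1.391 q [-0.13 -0.02  1.82  0.    1.34 -1.52] F [-0.7  0.5 -3. ] Tq [-0.02  0.08 -0.01] open 0.0154
LINEAR [0.0008, -0.0539, 0.0005] YAW 0.0 tilt [ 0.0146  0.0013 -0.9999]
```

Emit:
{"fn": "carry_out", "kwargs": {"increments": [{"linear": [0,-0.008,0],"yaw": 0},{"linear": [0,-0.02,0],"yaw": 0},{"linear": [0,-0.035,0],"yaw": 0},{"linear": [0,-0.05,0],"yaw": 0},{"linear": [0,-0.06,0],"yaw": 0}]}}

```text
t: 12.95
tool_pos: [0.525, -0.0162, 0.1978]
orientation: [-1.564, 0.128, -0.154]
force: [0.3, 0.4, -3.2]
opening: 0.0159
```

```bash
python3 wh.py 10; python3 go.py .42 -.30 .2 -1.42
python3 - <<'E'
from m import *
# tray geometry in initial images: fit contour edges per side at rim/floor
im=cv2.imread("pics/top0.png");x0,y0,x1,y1=350,180,450,300;k=4
c=cv2.resize(im[y0:y1,x0:x1],None,fx=k,fy=k,interpolation=2);h=cv2.cvtColor(c,cv2.COLOR_BGR2HSV)
m=((h[...,2]>150)&(h[...,1]<60)).astype(np.uint8);q=max(cv2.findContours(m,0,1)[0],key=cv2.contourArea);q=cv2.convexHull(q)
W=np.array([onz("top",(p[0].astype(float)+.5)/k-.5+[x0,y0],.014)[:2] for p in q])
print(cv2.minAreaRect((W*1000).astype(np.float32)))
im=cv2.imread("pics/scene0.png");x0,y0,x1,y1=115,205,230,310
c=cv2.resize(im[y0:y1,x0:x1],None,fx=k,fy=k,interpolation=2);h=cv2.cvtColor(c,cv2.COLOR_BGR2HSV)
m=((h[...,2]>150)&(h[...,1]<60)).astype(np.uint8);q=max(cv2.findContours(m,0,1)[0],key=cv2.contourArea);q=cv2.convexHull(q)
W=np.array([onz("scene",(p[0].astype(float)+.5)/k-.5+[x0,y0],.014)[:2] for p in q])
print(cv2.minAreaRect((W*1000).astype(np.float32)))
E
```

```text
scene red 647 [268.9 212.4] r 0.0813 ang 3.043 wheel mod 2pi/7 0.09
scene w 1939 [278.5 260.6] r 0.0797 ang -0.642 wheel mod 2pi/7 -0.005
scene w 1893 [303.3 252.4] r 0.0796 ang 0.263 wheel mod 2pi/7 0.003
scene w 857 [258.9 247.9] r 0.0728 ang -1.516 wheel mod 2pi/7 0.019
scene w 2969 [313.5 236.8] r 0.0866 ang 0.947 wheel mod 2pi/7 -0.211
scene w 1682 [253.5 226.9] r 0.0808 ang -2.434 wheel mod 2pi/7 -0.001
scene w 1438 [296.7 213.5] r 0.0811 ang 2.048 wheel mod 2pi/7 -0.007
top red 1164 [296.3 227.1] r 0.1056 ang 2.981 wheel mod 2pi/7 0.028
top w 447 [321.3 215.4] r 0.0872 ang -2.525 wheel mod 2pi/7 -0.093
t 13.05 pos [ 0.5254 -0.0162  0.198 ] H 1.391 q [-0.13 -0.07  1.75  0.    1.45 -1.52] F [-0.2 -0.6 -3.2] Tq [0.03 0.04 0.02] open 0.0156
LINEAR [-0.053, -0.0041, -0.298] YAW 2.811 tilt [ 0.0173  0.001  -0.9998]
((440.70904541015625, -300.3714294433594), (241.1939239501953, 172.9008026123047), 9.003183364868164)
((441.7462158203125, -301.8349914550781), (245.31463623046875, 171.6835174560547), 8.809340476989746)
```

View pics/scene10.png

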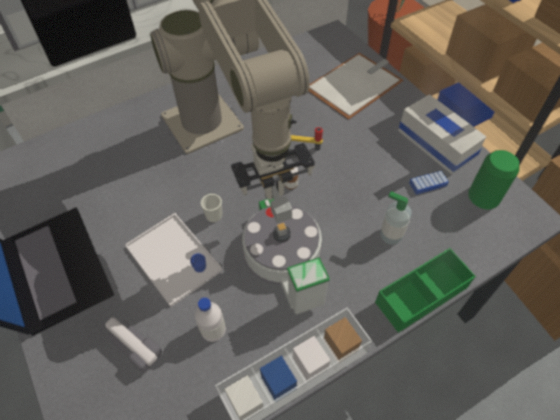

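The crank is off and the wheel hasn't moved; the red well sits at the spout, near (269,212). Carrying it to the free half of the tray.

```bash
python3 go.py .4407 -.344 .2 -1.415
```

```text
t 13.05 pos [ 0.5254 -0.0162  0.198 ] H 1.391 q [-0.13 -0.07  1.75  0.    1.45 -1.52] F [-0.2 -0.6 -3.2] Tq [0.03 0.04 0.02] open 0.0156
LINEAR [-0.0248, -0.0038, -0.3376] YAW 2.806 tilt [ 0.0173  0.001  -0.9998]
```

Emit:
{"fn": "carry_out", "kwargs": {"increments": [{"linear": [-0.002,-0.004,-0.02],"yaw": 0.12},{"linear": [-0.005,-0.004,-0.06],"yaw": 0.28},{"linear": [-0.008,-0.004,-0.1],"yaw": 0.45},{"linear": [-0.011,-0.004,-0.14],"yaw": 0.62},{"linear": [-0.014,-0.004,-0.18],"yaw": 0.79}]}}

```text
t: 13.68
tool_pos: [0.4787, -0.1919, 0.2005]
orientation: [-1.425, 0.748, -0.771]
force: [-0.0, 0.0, -3.9]
opening: 0.0155
```

```bash
python3 go.py .4407 -.344 .2 -1.415
```

```text
t 13.68 pos [ 0.4787 -0.1919  0.2005] H 0.596 q [-0.49 -0.1   1.77  0.01  1.46 -1.08] F [-0.   0.  -3.9] Tq [-0.04  0.05  0.  ] open 0.0155
LINEAR [0.1046, -0.0004, -0.1168] YAW 2.011 tilt [ 0.0167  0.0014 -0.9999]
```

Emit:
{"fn": "carry_out", "kwargs": {"increments": [{"linear": [0.025,0,-0.028],"yaw": 0.17},{"linear": [0.05,0,-0.056],"yaw": 0.34},{"linear": [0.075,0,-0.084],"yaw": 0.51},{"linear": [0.095,0,-0.106],"yaw": 0.68},{"linear": [0.1046,0,-0.1168],"yaw": 0.85}]}}

```text
t: 14.3
tool_pos: [0.4398, -0.3453, 0.1988]
orientation: [-1.06, 1.389, -1.403]
force: [0.3, 0.9, -3.4]
opening: 0.0157
```

```bash
python3 go.py .4407 -.344 .2 -1.415
```

```text
t 14.3 pos [ 0.4398 -0.3453  0.1988] H -0.261 q [-0.77  0.02  1.65  0.01  1.46 -0.51] F [ 0.3  0.9 -3.4] Tq [-0.05  0.1   0.04] open 0.0157
LINEAR [-0.0015, -0.0012, 0.0005] YAW 1.154 tilt [ 0.0157  0.0019 -0.9999]
```

Emit:
{"fn": "carry_out", "kwargs": {"increments": [{"linear": [-0.0007,0,0.0003],"yaw": 0.17},{"linear": [-0.0015,0,0.0005],"yaw": 0.34},{"linear": [-0.0015,0,0.0005],"yaw": 0.51},{"linear": [-0.0015,0,0.0005],"yaw": 0.68},{"linear": [-0.0015,0,0.0005],"yaw": 0.82}]}}

```text
t: 14.92
tool_pos: [0.4404, -0.3438, 0.198]
orientation: [-0.465, 1.944, -1.946]
force: [0.3, -0.7, -3.1]
opening: 0.0159
```

```bash
python3 go.py .4407 -.344 .08 -1.415
```

```text
t 14.93 pos [ 0.4404 -0.3438  0.198 ] H -1.087 q [-0.76  0.02  1.65  0.01  1.46  0.32] F [ 0.3 -0.7 -3.1] Tq [-0.02  0.11 -0.06] open 0.0159
LINEAR [0.0016, 0.118, -0.0002] YAW 0.328 tilt [ 0.0149  0.0027 -0.9999]
```

Emit:
{"fn": "carry_out", "kwargs": {"increments": [{"linear": [0,0.02,0],"yaw": 0.15},{"linear": [0.0005,0.05,0],"yaw": 0.3},{"linear": [0.001,0.08,0],"yaw": 0.328},{"linear": [0.0016,0.105,0],"yaw": 0.328},{"linear": [0.0016,0.118,0],"yaw": 0.328}]}}

```text
t: 15.55
tool_pos: [0.4397, -0.3432, 0.0778]
orientation: [-0.153, 2.138, -2.13]
force: [-0.3, 0.2, -2.7]
opening: 0.0159
```

```bash
python3 wh.py 11 >/dev/null; python3 go.py .4407 -.344 .033 -1.415; python3 - <<'E'
from h import *
c=cv2.resize(cv2.imread("pics/scene11.png")[200:310,100:240],None,fx=4,fy=4);cv2.imwrite("pics/c11.png",c)
E
```

```text
t 15.65 pos [ 0.4397 -0.3432  0.0781] H -1.415 q [-0.76  0.13  1.77  0.01  1.24  0.65] F [-0.1 -0.1 -3.3] Tq [ 0.02  0.14 -0.01] open 0.0152
LINEAR [-0.0002, 0.0451, 0.0011] YAW 0.0 tilt [ 0.0124  0.0051 -0.9999]
```

View pics/c11.png

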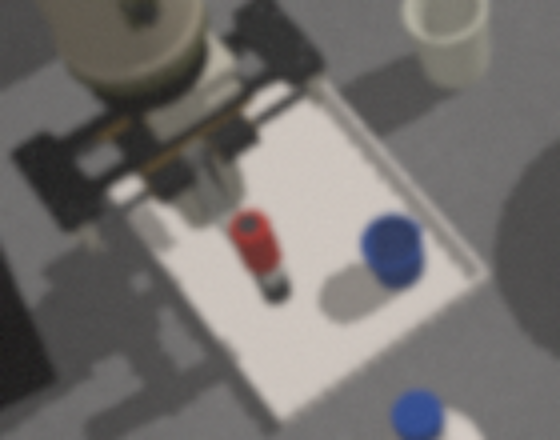

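The crank hangs over the free half of the tray, with its knob at (255,240) well clear of the cup at (392,250). Lowering.

Emit:
{"fn": "carry_out", "kwargs": {"increments": [{"linear": [0,0.015,0.0005],"yaw": 0},{"linear": [0,0.03,0.001],"yaw": 0},{"linear": [0,0.04,0.001],"yaw": 0},{"linear": [0,0.045,0.001],"yaw": 0},{"linear": [0,0.0465,0.001],"yaw": 0}]}}

```text
t: 16.27
tool_pos: [0.4404, -0.3439, 0.0313]
orientation: [-0.154, 2.139, -2.13]
force: [0.2, 0.0, -2.8]
opening: 0.0155
```

Emit:
{"fn": "carry_out", "kwargs": {"increments": [{"linear": [0,0.001,0],"yaw": 0},{"linear": [0,0.002,0],"yaw": 0},{"linear": [0,0.002,0],"yaw": 0}]}}

```text
t: 16.65
tool_pos: [0.4408, -0.3441, 0.0298]
orientation: [-0.153, 2.138, -2.13]
force: [0.8, 0.2, -1.2]
opening: 0.0158
```

```bash
python3 go.py .4407 -.344 .029 -1.415
```

```text
t 16.65 pos [ 0.4408 -0.3441  0.0298] H -1.414 q [-0.76  0.2   1.79  0.01  1.15  0.65] F [ 0.8  0.2 -1.2] Tq [ 0.02  0.11 -0.01] open 0.0158
LINEAR [0.0, 0.0008, -0.0001] YAW 0.001 tilt [ 0.0128  0.0048 -0.9999]
```

Contact has begun. Pressing about 1 mm further, then releasing to a partial opening.

Emit:
{"fn": "carry_out", "kwargs": {"increments": [{"linear": [0,0.001,0],"yaw": 0},{"linear": [0,0.001,0],"yaw": 0}]}}

```text
t: 16.9
tool_pos: [0.4411, -0.3442, 0.0291]
orientation: [-0.153, 2.137, -2.13]
force: [0.6, 1.6, -0.0]
opening: 0.0156
```

Emit:
{"fn": "carry_out", "kwargs": {"increments": [{"linear": [0,0,0],"yaw": 0},{"linear": [0,0,0],"yaw": 0},{"linear": [0,0,0],"yaw": 0},{"linear": [0,0,0],"yaw": 0}], "gripper": 0.4}}

```text
t: 17.4
tool_pos: [0.441, -0.3443, 0.0291]
orientation: [-0.153, 2.137, -2.13]
force: [0.3, 0.5, 0.3]
opening: 0.037
```

Emit:
{"fn": "carry_out", "kwargs": {"increments": [{"linear": [0,-0.01,0],"yaw": 0},{"linear": [0,-0.03,0],"yaw": 0},{"linear": [0,-0.07,0],"yaw": 0},{"linear": [0,-0.12,0],"yaw": 0},{"linear": [0,-0.18,0],"yaw": 0}]}}

```text
t: 18.02
tool_pos: [0.4382, -0.3447, 0.2117]
orientation: [-0.153, 2.138, -2.13]
force: [0.3, -1.5, -0.1]
opening: 0.0371
```

```bash
python3 go.py .36 -.2 .3 -1.415
```

```text
t 18.02 pos [ 0.4382 -0.3447  0.2117] H -1.415 q [-0.77  0.02  1.64  0.01  1.48  0.65] F [ 0.3 -1.5 -0.1] Tq [-0.02  0.16  0.06] open 0.0371
LINEAR [0.0535, -0.0887, -0.1553] YAW 0.0 tilt [ 0.0132  0.0045 -0.9999]
```

```bash
python3 go.py .3 .35 .3 -1.415
```

```text
t 18.02 pos [ 0.4382 -0.3447  0.2117] H -1.415 q [-0.77  0.02  1.64  0.01  1.48  0.65] F [ 0.3 -1.5 -0.1] Tq [-0.02  0.16  0.06] open 0.0371
LINEAR [0.0272, -0.087, -0.7079] YAW 0.0 tilt [ 0.0132  0.0045 -0.9999]
```

Emit:
{"fn": "carry_out", "kwargs": {"increments": [{"linear": [0.001,-0.03,-0.03],"yaw": 0},{"linear": [0.003,-0.06,-0.08],"yaw": 0},{"linear": [0.005,-0.087,-0.13],"yaw": 0},{"linear": [0.007,-0.087,-0.18],"yaw": 0},{"linear": [0.009,-0.087,-0.23],"yaw": 0}]}}

```text
t: 18.65
tool_pos: [0.392, -0.118, 0.3014]
orientation: [-0.149, 2.134, -2.131]
force: [0.6, -0.1, 0.1]
opening: 0.0372
```

```bash
python3 go.py .3 .35 .3 -1.415
```

```text
t 18.65 pos [ 0.392  -0.118   0.3014] H -1.415 q [-0.43 -0.44  1.86  0.01  1.7   0.99] F [ 0.6 -0.1  0.1] Tq [-0.03  0.08  0.04] open 0.0372
LINEAR [0.0182, 0.0013, -0.4766] YAW 0.0 tilt [ 0.0167  0.0031 -0.9999]
```

Emit:
{"fn": "carry_out", "kwargs": {"increments": [{"linear": [-0.001,0,-0.06],"yaw": 0},{"linear": [-0.003,0,-0.12],"yaw": 0},{"linear": [-0.005,0,-0.18],"yaw": 0},{"linear": [-0.007,0,-0.24],"yaw": 0},{"linear": [-0.009,0,-0.3],"yaw": 0}]}}

```text
t: 19.27
tool_pos: [0.3537, 0.1816, 0.3038]
orientation: [-0.145, 2.134, -2.128]
force: [1.6, -1.5, 0.4]
opening: 0.037
```

Emit:
{"fn": "carry_out", "kwargs": {"increments": [{"linear": [0,0,-0.05],"yaw": 0},{"linear": [0,0,-0.1],"yaw": 0},{"linear": [0,0,-0.14],"yaw": 0},{"linear": [0,0,-0.16],"yaw": 0},{"linear": [0,0,-0.16],"yaw": 0}]}}

```text
t: 19.9
tool_pos: [0.3283, 0.3406, 0.3052]
orientation: [-0.146, 2.133, -2.126]
force: [0.5, 0.0, -0.2]
opening: 0.037
```

```bash
python3 wh.py 12; python3 go.py .3 .35 .3 -1.415; python3 - <<'E'
from h import *
s=cv2.imread("pics/scene12.png");t=cv2.imread("pics/top12.png")
a=cv2.resize(s[190:310,110:240],None,fx=3,fy=3);b=cv2.resize(t[150:300,260:440],None,fx=2.4,fy=2.4)
o=np.zeros((360,822,3),np.uint8);o[:,:390]=a;o[:,390:]=b;cv2.imwrite("pics/c12.png",cv2.resize(o,(800,350)))
def g(n,im,roi,f,z):
    x0,y0,x1,y1=roi;h=cv2.cvtColor(im[y0:y1,x0:x1],cv2.COLOR_BGR2HSV).astype(int);m=f(h[...,0],h[...,1],h[...,2]);v,u=np.nonzero(m);X=onz(n,(u.mean()+x0,v.mean()+y0),z);d=X[:2]-[.5725,-.0248];print(n,X.round(4),len(u),'ang',np.arctan2(d[1],d[0]).round(3),'r',np.hypot(*d).round(3))
gr=lambda h,s,v:(h>45)&(h<85)&(s>80)
for tg in("0","12"):
  S=cv2.imread(f"pics/scene{tg}.png");T=cv2.imread(f"pics/top{tg}.png")
  g("top",T,(280,222,310,245),gr,.08);g("scene",S,(250,190,282,215),gr,.08)
E
```

```text
scene red 1324 [271.3 211.7] r 0.0806 ang 2.957 wheel mod 2pi/7 0.004
scene w 1919 [278.5 260.6] r 0.0796 ang -0.642 wheel mod 2pi/7 -0.005
scene w 1881 [303.3 252.4] r 0.0797 ang 0.263 wheel mod 2pi/7 0.003
scene w 1812 [256.1 248.8] r 0.0802 ang -1.54 wheel mod 2pi/7 -0.005
scene w 1742 [310.6 231.1] r 0.0799 ang 1.165 wheel mod 2pi/7 0.007
scene w 1665 [253.5 226.9] r 0.0808 ang -2.434 wheel mod 2pi/7 -0.001
scene w 1588 [296.1 213.5] r 0.0802 ang 2.066 wheel mod 2pi/7 0.011
top red 1662 [297.1 217.6] r 0.08 ang 2.954 wheel mod 2pi/7 0.001
top w 2058 [322.  211.5] r 0.0798 ang -2.43 wheel mod 2pi/7 0.003
top w 2098 [276.8 202.1] r 0.0803 ang 2.055 wheel mod 2pi/7 -0.0
top w 2012 [332.4 188.5] r 0.0798 ang -1.528 wheel mod 2pi/7 0.007
top w 2007 [276.3 176.9] r 0.0805 ang 1.162 wheel mod 2pi/7 0.004
top w 1960 [320.7 166.2] r 0.08 ang -0.632 wheel mod 2pi/7 0.005
top w 2477 [271.7 196.3] r 0.088 ang 1.819 wheel mod 2pi/7 -0.236
top w 1988 [295.9 161. ] r 0.0804 ang 0.266 wheel mod 2pi/7 0.006
t 20.0 pos [0.3289 0.3393 0.305 ] H -1.415 q [ 0.7  -0.26  1.72 -0.01  1.66  2.11] F [ 0.1 -0.6  0.6] Tq [-0.05  0.15 -0.01] open 0.0369
LINEAR [0.027, 0.0044, -0.015] YAW 0.0 tilt [ 0.0211  0.0046 -0.9998]
top [ 0.4521 -0.0017  0.08  ] 142 ang 2.952 r 0.123
scene [ 0.4631 -0.0091  0.08  ] 73 ang 2.999 r 0.111
top [ 0.452  -0.0016  0.08  ] 140 ang 2.952 r 0.123
scene [ 0.4633 -0.0093  0.08  ] 76 ang 3.001 r 0.11
```

View pics/c12.png

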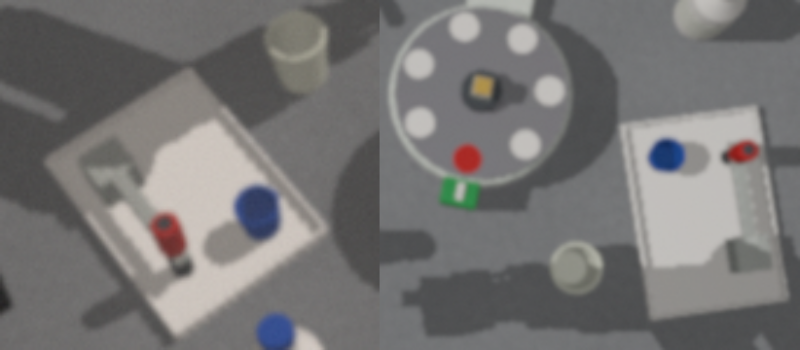

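View pics/top12.png

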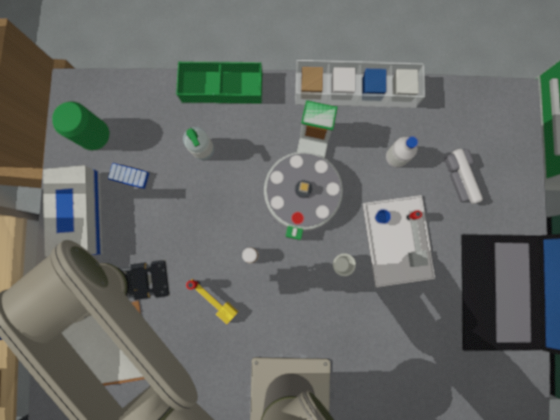

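The crank lies flat in the tray's free half: in the top view the knob is at (416,215), the hub at about (416,258) and the cup at (383,216). The red well is at the spout, (297,218), and the bystanders are where they were. Handing in.

```bash
python3 - <<'E'
from h import *
t0=cv2.imread("pics/top0.png");t=cv2.imread("pics/top12.png")
for nm,r in dict(cup=(370,205,395,226),cap=(403,134,420,150),pump=(183,125,203,150),org=(105,160,150,190)).items():
    o=[]
    for im in(t0,t):
        h=cv2.cvtColor(im[r[1]:r[3],r[0]:r[2]],cv2.COLOR_BGR2HSV);v,u=np.nonzero((h[...,1]>100)&(h[...,0]>45)&(h[...,0]<130));o.append((u.mean().round(2),v.mean().round(2)))
    print(nm,o)
robot.close_job()
E
```

```text
cup [(np.float64(12.74), np.float64(11.17)), (np.float64(12.69), np.float64(11.17))]
cap [(np.float64(8.66), np.float64(8.02)), (np.float64(8.66), np.float64(8.02))]
pump [(np.float64(9.55), np.float64(11.24)), (np.float64(9.55), np.float64(11.24))]
org [(np.float64(31.48), np.float64(20.98)), (np.float64(31.4), np.float64(21.2))]
the job is handed in; nothing more can be done
```

I fitted the steel crank fully down on the shaft and turned the wheel counter-clockwise by about 1.66 rad, until the red well met the spout. I then eased off the play, lifted the crank off and laid it socket down in the free half of the tray. The job was handed in at about 20 s.

- **Seating:** the hub reached the collar where expected, with TCP z at 0.1144 m against 0.115 m expected, and pushed back about 8 N.
- **Wheel:** after the lift, the wells put the wheel within about 0.01 rad of zero in both views. The spout's bearing from the top view (2.952 rad) matches the 2.953 rad I used. A rough scene-view colour centroid of the spout gave 3.00 rad; I did not use it because the scene camera sees the spout's side as well.
- **Crank:** pictures show it lying along the tray beside the cup, and it was released at the height expected for lying flat. I did not measure its flatness separately.
- **Bystanders:** the cup, lotion cap, pump and organiser moved by no more than about 0.2 px. I checked the rest only by eye, and they looked unmoved.
- **Robot:** the arm was well clear and touching nothing when I handed in.

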